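# Nest the processor bowls and hold the pulse dial on three

## Task

Fit out the small food processor: lower the middle bowl into the fixed main bowl, then the small bowl into the middle one, each sitting upright on the floor of the one around it, set down and not dropped. Then turn the sprung pulse dial clockwise past its first two clicks to the third position and hold it there against its return spring for at least three seconds. Finish while still holding the dial at three (the bowls must stay nested), and leave the cup, shaker and jam jar alone.

Things in the scene. Friction and masses are not known exactly. Their poses are not given: they have to be found in the camera images.
- processor: compact white food processor, fixed to the worktop, 150 (its x) x 262 (its y) x 96 mm high; its place and yaw vary. Origin on the worktop under the middle of its footprint; its +x points away from the user, +y to the user's left, z up. Left half: the fixed steel main bowl; right half: a white deck (136 x 92 mm, centred at y -81 mm, top 62 mm high) with the dial.
- main_bowl_floor (a point): centre of the inner floor of the fixed main bowl: at x 0, y +65 mm, z 29 mm in the processor's frame. The bowl is open at the top, its inner radius is about 45 mm at the floor and 56 mm at the rim, the rim 42 mm above this point (71 mm above the worktop); wall 4 mm.
- middle_bowl: loose tapered round steel bowl without handle (the wider and lower of the two), 0.22 kg nominal: outer diameter 77 mm at the foot, 96 mm at the rim, 68 mm high, wall 8 mm, floor 5 mm thick. Origin at the centre of its underside, z up. Pinch its wall from above, on the side nearer the robot. When nested its origin is at main_bowl_floor and its rim 26 mm above the main bowl's rim.
- small_bowl: loose tapered round steel bowl without handle (the narrower and taller), 0.12 kg nominal: outer diameter 51 mm at the foot, 65 mm at the rim, 89 mm high, wall 5 mm, floor 5 mm thick. Origin at the centre of its underside, z up. Can be taken across its rim from above. When nested its origin is 5 mm above the middle bowl's, its rim 26 mm above that bowl's rim.
- dial_grip (a point): top centre of the dial's grip bar, on the dial's upright axis: x 0, y -75 mm, z 96 mm in the processor's frame. The bar is 50 mm long, 14 mm thick and 24 mm high, standing on a disc of 52 mm diameter. Its x axis runs along the bar to the pointer end (short white line), which at rest looks along the processor's +x; z up.
- dial (a joint): angle of the pulse dial (rad), 0 at rest, growing as it turns clockwise seen from above. Clicks (detents) at 0.4, 0.8 and 1.2, marked by one, two and three dots on the deck; end stop at 1.24. A spring always returns it to 0 when let go: about 0.06 N m at rest, 0.13 N m at the third position, the clicks add up to about 0.05 N m.
- mug: white round cup with a handle, 91 x 119 x 59 mm, a bystander; origin at its underside
- shaker: glass shaker with a grey top, 44 x 44 x 90 mm, a bystander; origin at its underside
- jam_jar: jam jar with a dark lid, 73 x 73 x 82 mm, a bystander; origin at its underside
Things that resemble listed ones, but are neither listed nor needed, are in the scene too. Leave any blue look-alike of the small_bowl alone.

How it is judged:
On the way, in this order (a step that is already met when the one before it is completed fails the run):
1. the middle bowl sits upright on the floor of the main bowl, let go (z of middle_bowl in the frame of main_bowl_floor between -0.006 and 0.006 m and horizontal distance between middle_bowl and main_bowl_floor below 0.01 m and angle between middle_bowl's own z axis and vertical below 0.08 rad and contact force between the fingers and middle_bowl below 0.1 N and linear speed of middle_bowl below 0.02 m/s), for 0.2 s.
2. the small bowl sits upright on the floor of the middle bowl, the nest at rest and let go (all of step 1 and z of small_bowl in the frame of middle_bowl between 0 and 0.011 m and horizontal distance between small_bowl and middle_bowl below 0.01 m and angle between small_bowl's own z axis and vertical below 0.08 rad and contact force between the fingers and small_bowl below 0.1 N and linear speed of small_bowl below 0.02 m/s), for 0.2 s.
3. the fingers hold the dial at its third position for two seconds (value of joint dial above 1.08 rad and contact force between the fingers and processor above 1 N), for 2 s.
At the end, for the whole second after the job is handed in: the fingers press the dial (over 1 N) and keep it still at the third position (above 1.08 rad); each bowl stands on the floor of the one around it, within 10 mm of concentric, 6 mm of height and 0.08 rad of upright, at rest, not touched by the fingers (all of step 2 and all of step 3 and velocity of joint dial between -0.1 and 0.1 rad/s); the arm keeps its last pose, push and grip.
It fails at once if the cup was moved by more than 3 cm or tipped (distance of mug from where it was at the start of the episode above 0.03 m or angle between mug's own z axis and vertical above 0.3 rad).
It fails at once if the shaker was moved by more than 3 cm or tipped (distance of shaker from where it was at the start of the episode above 0.03 m or angle between shaker's own z axis and vertical above 0.3 rad).
It fails at once if the jam jar was moved by more than 3 cm or tipped (distance of jam_jar from where it was at the start of the episode above 0.03 m or angle between jam_jar's own z axis and vertical above 0.3 rad).
It fails at once if the middle bowl was dropped (falls free faster than 0.65 m/s, about 2 cm) (linear speed of middle_bowl above 0.65 m/s and contact force between the fingers and middle_bowl below 0.05 N).
It fails at once if the small bowl was dropped (falls free faster than 0.65 m/s, about 2 cm) (linear speed of small_bowl above 0.65 m/s and contact force between the fingers and small_bowl below 0.05 N).
It also fails if it takes over 72 s, if anything falls off the work surface, if the arm or the gripper's body presses on something with over 40 N, if the wrist force passes 120 N, or if a joint passes its speed limit or range.

## Robot

A 6-joint arm with a two-finger parallel gripper is mounted at the origin on a cart in front of the work surface, level with it; the furniture and walls round the work are solid. World frame = base frame: x ahead of the robot, y to its left, z up, the work surface at z = 0. Lengths are in m, angles in rad, forces in N, time in s.
With the tool pointing down it reaches from about 0.4 to 0.825 m from the base axis. Payload 7 kg.
Tool frame: the origin (TCP) lies between the finger pads; the fingertips stand arm.tip_extent ahead of it and the grasp point (between the pads) lies 6 mm ahead of it (arm.tip_extent is the distance from the TCP to the fingertips, in m); z points along the fingers, y is the line along which they close (so a half turn about z gives the same grasp; the last joint's range is limited). The gripper opens to 88 mm and grips with 3 to 60 N. Pads are 19 mm wide; open, the fingers measure 130 mm over their backs; the gripper's body (78 mm by 193 mm) begins 47 mm behind the grasp point.
Start: joints at [-0.921, 0.359, 0.012, 0, -1.224, -0.288], TCP at [0.239, -0.631, 0.252] pointing down, gripper open.
Joint ranges: [-3.07, 3.07], [-1.43, 2.12], [-1.02, 1.25], [-3.03, 1.67], [-3.05, -0], [-3.03, 3.03]. Speed limits (rad/s): [2.39, 2.39, 3.01, 3.14, 3.14, 3.14].

## Interface

Orientations are given as a unit quaternion [w, x, y, z].
In Python, from rig import monitor, optics, ticket, arm gives the robot as it stands. The module is installed in compiled form; this text tells all that it offers.
- The arm moves only by the shell command python3 -m crank [FORCE], which reads ROWS from standard input. ROWS is 1 to 8 rows, one to a line, with the numbers parted by spaces; each row has 7 numbers: a rotation vector rx, ry, rz in parts of the range, where 1.0 means 2 rad, then dx, dy, dz in a scale on which 1.0 is 0.4 m, then the finger opening in m; each row is the pose to reach, as a shift and turn from the pose commanded when the command began, along the tool's axes at that moment; what a row does not reach only later rows make up. A row lasts 1/8 s, in which the tool goes at most 0.0625 m and 0.188 rad, less where a joint would pass 70% of its speed; a pose out of reach is approached as far as the arm can. The fingers move at their own pace and stop on an object; FORCE is the grip in N (left out, the last holds). Time passes only in rows, so rows that do not move let the fingers close. It prints the time, the measured TCP pose, the force, the opening and the grip force at its end. A shift or turn number past 1, either way, is cut back to 1. Input that does not fit is refused with a message, and nothing moves.
- monitor.state(): the state, without advancing time (a new reading comes with each control period).
- optics.get_image(name): name is "scene" or "top"; returns the picture (420x560x3 uint8, red, green, blue); there is no depth.
- optics.calibration(name): a dict with "K" (3x3 intrinsics, pixels), "R" (3x3) and "t" (3): a world point X has camera coordinates R X + t. Camera axes: x right, y down, z forward; pixel columns grow to the right and rows downward; lengths in m; the calibration is good to about 2 mm. A picture is of the moment at which its call begins. calibration takes no time and is no camera call.
- ticket.sign_off(): hands the job in; it is judged then, once.
The state is a dict: "t": time; "joints": joint angles; "dq": joint speeds; "joint_efforts": joint torques, N m; "tcp_pos": TCP position; "ee_rot": TCP orientation; "ft_force": force on the tool from outside, world axes, zero at the start; "torque": the same for the moment, N m; "grip_width": finger opening in m; "gripper_force": force on a finger pad.
Only numpy, scipy, OpenCV 4.12 (cv2) and the standard library are available. Lean on these libraries where they do the work, as an engineer would, in place of code of your own. Each camera call takes 0.05 s, during which the arm holds its last target. There are 200 camera calls.

## Working session

There is one attempt and no reset: what is moved stays moved. The work goes in short steps, Python scripts to look and compute and a shell command to move; the robot and the scene stay as the last step left them, time stands still between calls to the robot, and variables do not carry over. Pictures are saved under pics/ and viewed, at most 11 in all, crops included, and the job is handed in when it is done.

```bash
mkdir -p pics
cat > h.py <<'E'
import numpy as np, cv2
from rig import monitor, optics, ticket, arm
def snap(n,f):
    im=optics.get_image(n); cv2.imwrite('pics/'+f,im[:,:,::-1]); return im
def proj(n,X):
    c=optics.calibration(n); p=np.array(c['K'])@(np.array(c['R'])@np.array(X,float)+np.array(c['t'])); return p[:2]/p[2]
def ray(n,uv):
    c=optics.calibration(n); R=np.array(c['R']); t=np.array(c['t'])
    d=R.T@np.linalg.solve(np.array(c['K']),[uv[0],uv[1],1]); return -R.T@t, d/np.linalg.norm(d)
def onz(n,uv,z):
    o,d=ray(n,uv); return o+d*(z-o[2])/d[2]
def tri(p,q):
    (a,d),(b,e)=ray('scene',p),ray('top',q)
    s=np.linalg.lstsq(np.c_[d,-e],b-a,rcond=None)[0]; P,Q=a+d*s[0],b+e*s[1]; return (P+Q)/2,np.linalg.norm(P-Q)
E
python3 - <<'E'
from h import *
a=snap('scene','s0.png');b=snap('top','t0.png')
for n in('scene','top'):
    c=optics.calibration(n); print(n,c['K'],ray(n,(280,210)))
print(monitor.state(),arm.tip_extent)
E
```

```text
scene [[534.5541745    0.         284.00070779]
 [  0.         534.5541745  204.88142307]
 [  0.           0.           1.        ]] (array([-0.2833459, -0.9099753,  1.1029179]), array([ 0.52537537,  0.47699592, -0.70459606]))
top [[387.32836042   0.         279.24585484]
 [  0.         387.32836042 217.67309546]
 [  0.           0.           1.        ]] (array([ 0.4001105 , -0.20960476,  1.30174225]), array([ 0.08800251,  0.02458505, -0.99581682]))
{'t': 0.1, 'joints': array([-9.20919683e-01,  3.59314609e-01,  1.11304527e-02, -2.87222631e-04,
       -1.22411494e+00, -2.88097684e-01]), 'dq': array([-0.0011465 , -0.00076951,  0.00107048, -0.00097967,  0.00104015,
        0.00051425]), 'joint_efforts': array([-1.51843884e-03, -5.84162557e+01,  2.93753690e+01,  7.01556444e+00,
        1.01882775e-02, -4.59843875e-05]), 'tcp_pos': array([ 0.23872808, -0.63093281,  0.2507119 ]), 'ee_rot': array([-2.19161229e-04, -1.79856459e-01,  9.83692569e-01,  7.31284425e-04]), 'ft_force': array([ 0.84368278,  0.99688653, -0.51229836]), 'torque': array([ 0.02076429,  0.04884367, -0.01633877]), 'gripper_force': 0.0, 'grip_width': 0.08791082929188006} 0.025
```

View pics/s0.png

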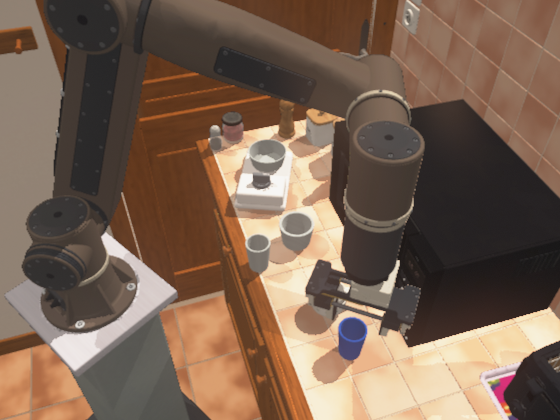

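View pics/t0.png

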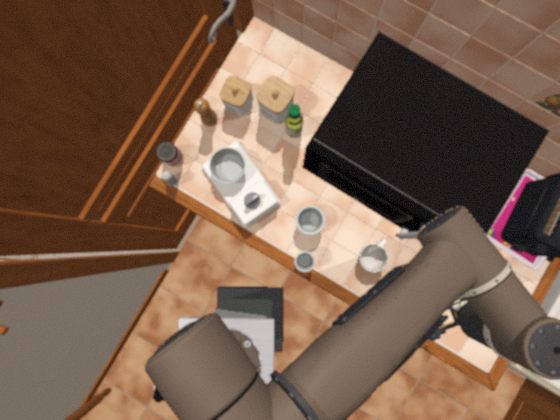

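Scene picture: processor at (265,178) with main bowl (267,157) and dial (262,182), middle bowl (296,230), small bowl (258,253), blue look-alike (351,338), mug half hidden under the gripper (322,300), shaker (216,137), jam jar (232,125). Top picture: main bowl (227,168), dial (253,201), middle bowl (310,220), small bowl (304,261), mug (373,258).

Could be taken for the bowls: steel wide bowl (296,230), steel narrow cup (258,253), blue cup (351,338, look-alike), mug (322,300). I choose the two steel ones and check them in close crops.

Run:
```python
from h import *
for f,(x0,y0,x1,y1),s,o in(('s0',(205,120,335,280),3.75,'sc.png'),('t0',(150,135,345,280),4,'tc.png')):
    im=cv2.imread(f'pics/{f}.png')[y0:y1,x0:x1]; im=cv2.resize(im,None,fx=s,fy=s,interpolation=cv2.INTER_CUBIC)
    for v in range(x0//20*20+20,x1,20): cv2.line(im,(int((v-x0)*s),0),(int((v-x0)*s),8),(0,0,255),2); cv2.putText(im,str(v),(int((v-x0)*s),22),0,.4,(0,0,255))
    for v in range(y0//20*20+20,y1,20): cv2.line(im,(0,int((v-y0)*s)),(8,int((v-y0)*s)),(0,0,255),2); cv2.putText(im,str(v),(10,int((v-y0)*s)),0,.4,(0,0,255))
    cv2.imwrite('pics/'+o,im)
```

```text
(no output)
```

View pics/sc.png

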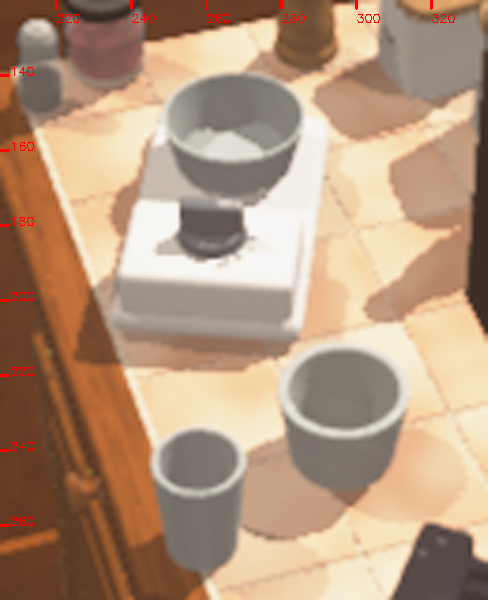

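View pics/tc.png

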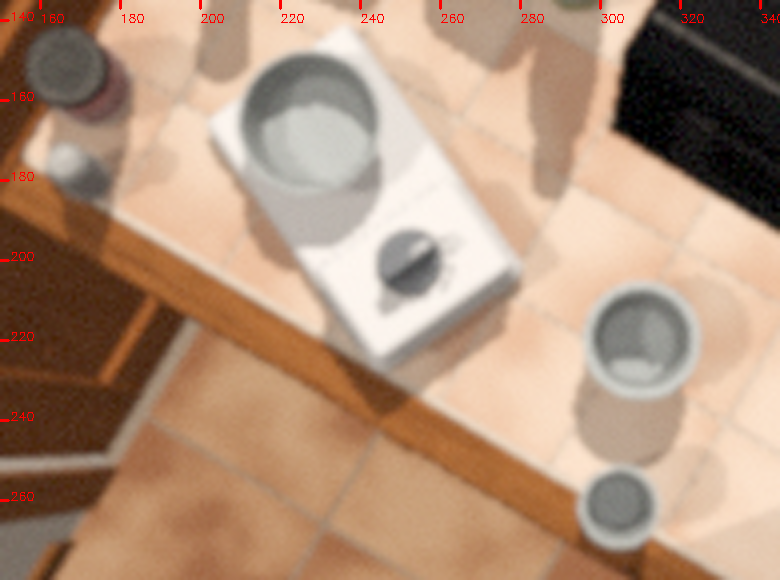

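Scene crop: the steel middle bowl's rim is centred at (296.6,224.5), the small bowl's at (257.9,243.3), the main bowl's at (267.3,151.2). Top crop: (310.3,220), (304.5,261.5), (227.3,165.5), with the dial's centre near (252.5,200.5). Both chosen bowls are grey steel and wide/narrow as described.

Run:
```python
from h import *
for k,p,q,h,D in(('mid',(296.6,224.5),(310.25,220),.068,.096),('small',(257.9,243.3),(304.5,261.5),.089,.065),('main',(267.3,151.2),(227.25,165.5),.071,.120)):
    P,e=tri(p,q); print(k,P.round(4),'res',round(e,4),'exp z',h,'r',np.hypot(*P[:2]).round(3), 'onz',onz('scene',p,h).round(4),onz('top',q,h).round(4))
    # rim ellipse predicted
    a=np.linspace(0,2*np.pi,60)
    for n in('scene','top'):
        X=np.c_[P[0]+D/2*np.cos(a),P[1]+D/2*np.sin(a),0*a+P[2]]; u=np.array([proj(n,x) for x in X]); print('   ',n,u.min(0).round(1),u.max(0).round(1))
print('dial top',onz('top',(252.5,200.5),.096).round(4),onz('top',(252.5,200.5),.075).round(4))
```

```text
mid [ 0.4789 -0.2767  0.0645] res 0.0016 exp z 0.068 r 0.553 onz [ 0.4769 -0.2793  0.068 ] [ 0.4781 -0.2759  0.068 ]
    scene [278.4 211.9] [314.2 237.8]
    top [295.4 204.9] [325.5 234.9]
small [ 0.3479 -0.2587  0.0855] res 0.0022 exp z 0.089 r 0.434 onz [ 0.3465 -0.2618  0.089 ] [ 0.3473 -0.2578  0.089 ]
    scene [244.7 233.9] [270.3 253.1]
    top [294.3 250.8] [315.2 271.7]
main [ 0.6525 -0.0076  0.069 ] res 0.0021 exp z 0.071 r 0.653 onz [ 0.6515 -0.0101  0.071 ] [ 0.6513 -0.0072  0.071 ]
    scene [247.5 139.4] [286.4 163.7]
    top [209. 147.] [246.  183.7]
dial top [ 0.5357 -0.0932  0.096 ] [ 0.5381 -0.0912  0.075 ]
```

```bash
cat >> h.py <<'E'
from scipy.spatial.transform import Rotation as Ro
def rel(pos,yaw,tilt=0.):
    """shift+turn in present tool axes to TCP pos; yaw = world heading of tool y; tilt = turn about tool x"""
    s=monitor.state(); q=s['ee_rot']; R=Ro.from_quat([q[1],q[2],q[3],q[0]])
    y=np.array([np.cos(yaw),np.sin(yaw),0]); z=np.array([0,0,-1.]); T=Ro.from_matrix(np.c_[np.cross(y,z),y,z])*Ro.from_rotvec([tilt,0,0])
    print('turn',(R.inv()*T).as_rotvec().round(3),'shift',R.inv().apply(np.array(pos)-s['tcp_pos']).round(4),'| now',s['tcp_pos'].round(4),'t',round(s['t'],2),'F',np.round(s['ft_force'],1),'w',round(s['grip_width'],4),'g',round(s['gripper_force'],1))
E
python3 - <<'E'
from h import *
rel([.4472-.015,-.2442+.017,.17],2.315,.139); rel([.4472,-.2442,.17],2.315,.139)
E
```

```text
turn [ 0.139 -0.026 -0.382] shift [-0.3238  0.309   0.0811] | now [ 0.2387 -0.6309  0.2507] t 0.1 F [ 0.8  1.  -0.5] w 0.0879 g 0.0
turn [ 0.139 -0.026 -0.382] shift [-0.3318  0.2878  0.0811] | now [ 0.2387 -0.6309  0.2507] t 0.1 F [ 0.8  1.  -0.5] w 0.0879 g 0.0
```

The manual's scale: shifts go in shares of 0.4 m and turns go in shares of 2 rad. Converting my numbers, -0.3318 m / 0.4 = -0.8295, 0.2878 m / 0.4 = 0.7195, -0.382 rad / 2 = -0.191.

```bash
echo '0.0175 -0.003 -0.0475 -0.2075 0.18 0.025 0.04
0.035 -0.0065 -0.095 -0.415 0.36 0.05 0.04
0.0695 -0.013 -0.191 -0.6225 0.54 0.125 0.04
0.0695 -0.013 -0.191 -0.8295 0.7195 0.2 0.04
0.0695 -0.013 -0.191 -0.8295 0.7195 0.2025 0.04
0.0695 -0.013 -0.191 -0.8295 0.7195 0.2025 0.04
0.0695 -0.013 -0.191 -0.8295 0.7195 0.2025 0.04
0.0695 -0.013 -0.191 -0.8295 0.7195 0.2025 0.04' | python3 -m crank 20
python3 - <<'E'
from h import *
rel([.4472,-.2442,.075],2.315,.139)
E
```

```text
t: 1.1
tcp_pos: [0.4482, -0.2418, 0.1697]
ee_rot: [0.025, -0.365, 0.928, -0.065]
ft_force: [-0.3, -0.6, 0.5]
grip_width: 0.04
gripper_force: 0.0
turn [-0.001 -0.001  0.005] shift [0.0022 0.0121 0.0939] | now [ 0.4482 -0.2418  0.1697] t 1.1 F [-0.3 -0.6  0.5] w 0.04 g 0.0
```

In the tool's units: 0.094 m / 0.4 = 0.235, 0.08 m / 0.4 = 0.2.

```bash
echo '0 0 0 0.005 0.015 0.1125 0.04
0 0 0 0.005 0.025 0.2 0.04
0 0 0 0.005 0.03 0.235 0.04
0 0 0 0.005 0.03 0.235 0.04' | python3 -m crank
python3 - <<'E'
from h import *
rel([.4472,-.2442,.075],2.315,.139)
a=snap('scene','s1.png');b=snap('top','t1.png')
c=lambda im,x0,y0:cv2.resize(im[y0:y0+110,x0:x0+100],None,fx=4,fy=4,interpolation=cv2.INTER_CUBIC)
cv2.imwrite('pics/c1.png',np.hstack([c(a,240,180),c(b,265,180)])[:,:,::-1])
E
```

```text
t: 1.6
tcp_pos: [0.4454, -0.2475, 0.0747]
ee_rot: [0.024, -0.362, 0.929, -0.065]
ft_force: [0.3, -1.2, 0.4]
grip_width: 0.0399
gripper_force: 0.0
turn [ 0.001 -0.003 -0.   ] shift [-0.0036  0.0012 -0.0005] | now [ 0.4454 -0.2475  0.0747] t 1.6 F [ 0.3 -1.2  0.4] w 0.0399 g 0.0
```

View pics/c1.png

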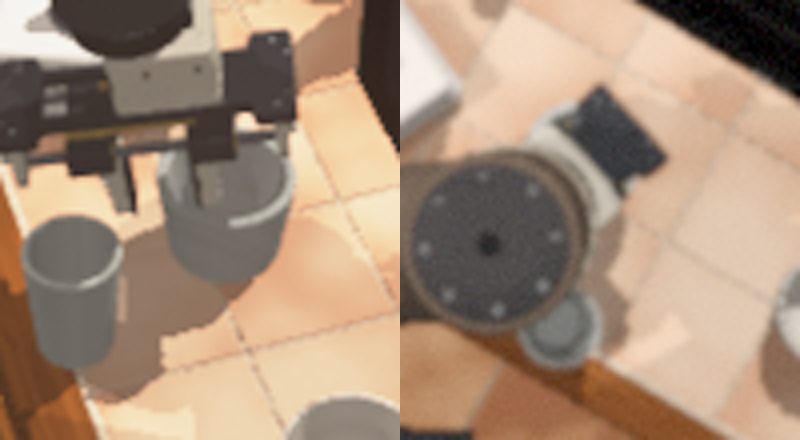

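The left half (scene) shows one finger inside the middle bowl's near wall (crop 210,180) and one outside it (125,190), clear of the small bowl. I close on it.

```bash
echo '0 0 0 0 0 0 0
0 0 0 0 0 0 0
0 0 0 0 0 0 0
0 0 0 0 0 0 0
0 0 0 0 0 0 0
0 0 0 0 0 0 0' | python3 -m crank 40
python3 - <<'E'
from h import *
s=monitor.state()['tcp_pos']; rel(s+[0,0,.02],2.315,.139); rel(s+[0,0,.12],2.315,.139)
E
```

```text
t: 2.45
tcp_pos: [0.4468, -0.247, 0.076]
ee_rot: [0.025, -0.363, 0.929, -0.066]
ft_force: [0.2, 2.7, 2.7]
grip_width: 0.0083
gripper_force: 39.2
turn [-0.002 -0.001  0.   ] shift [ 0.     -0.0028 -0.0198] | now [ 0.4468 -0.247   0.076 ] t 2.45 F [0.2 2.7 2.7] w 0.0083 g 39.2
turn [-0.002 -0.001  0.   ] shift [ 1.000e-04 -1.680e-02 -1.188e-01] | now [ 0.4468 -0.247   0.076 ] t 2.45 F [0.2 2.7 2.7] w 0.0083 g 39.2
```

In the tool's units: -0.12 m / 0.4 = -0.3, -0.085 m / 0.4 = -0.2125.

```bash
echo '0 0 0 0 -0.0075 -0.05 0
0 0 0 0 -0.0175 -0.125 0
0 0 0 0 -0.03 -0.2125 0
0 0 0 0 -0.0425 -0.3 0
0 0 0 0 -0.0425 -0.3 0
0 0 0 0 -0.0425 -0.3 0' | python3 -m crank
python3 - <<'E'
from h import *
a=snap('scene','s2.png')
cv2.imwrite('pics/c2.png',cv2.resize(a[130:280,200:350],None,fx=4,fy=4,interpolation=cv2.INTER_CUBIC)[:,:,::-1])
s=monitor.state(); rel(s['tcp_pos'],2.315,.139); rel([.6515-.0305,-.0085+.0331,s['tcp_pos'][2]],2.315,.139)
E
```

```text
t: 3.2
tcp_pos: [0.4457, -0.2468, 0.1959]
ee_rot: [0.024, -0.363, 0.929, -0.065]
ft_force: [-0.3, -0.4, -3.3]
grip_width: 0.008
gripper_force: 39.2
turn [ 0.001 -0.002 -0.   ] shift [0. 0. 0.] | now [ 0.4456 -0.2468  0.1955] t 3.25 F [ 0.4  0.  -3. ] w 0.008 g 39.2
turn [ 0.001 -0.002 -0.   ] shift [-0.3128  0.0801 -0.0119] | now [ 0.4456 -0.2468  0.1955] t 3.25 F [ 0.4  0.  -3. ] w 0.008 g 39.2
```

View pics/c2.png

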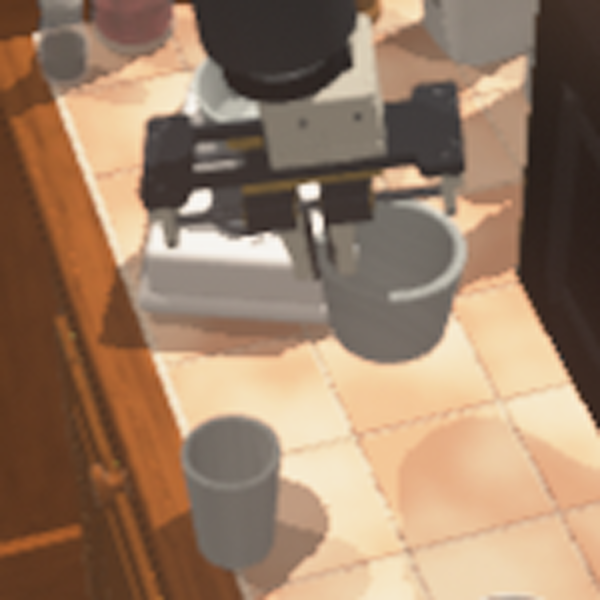

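The middle bowl hangs upright in the fingers (right rim edge at crop x 466, i.e. picture 316.5; rim top and bottom at crop y 200 and 302). I check its offset from the tool before travelling.

Run:
```python
from h import *
a=np.linspace(0,2*np.pi,90)
for nm,C in(('tcp',(.4761,-.2799,.1885)),('bowl',(.478,-.2775,.1885))):
    X=np.c_[C[0]+.048*np.cos(a),C[1]+.048*np.sin(a),0*a+C[2]]; u=(np.array([proj('scene',x) for x in X])-[200,130])*4; print(nm,u.min(0).round(),u.max(0).round())
    X=np.c_[C[0]+.0385*np.cos(a),C[1]+.0385*np.sin(a),0*a+C[2]-.068]; u=(np.array([proj('scene',x) for x in X])-[200,130])*4; print(' foot',u.min(0).round(),u.max(0).round())
```

```text
tcp [313. 196.] [466. 300.]
 foot [329. 282.] [447. 366.]
bowl [312. 193.] [465. 297.]
 foot [328. 279.] [446. 363.]
```

In the tool's units: -0.311 m / 0.4 = -0.7775, -0.28 m / 0.4 = -0.7.

```bash
echo '0 0 0 -0.075 0.02 -0.005 0
0 0 0 -0.2 0.0525 -0.01 0
0 0 0 -0.325 0.085 -0.015 0
0 0 0 -0.45 0.1175 -0.02 0
0 0 0 -0.575 0.15 -0.025 0
0 0 0 -0.7 0.18 -0.03 0
0 0 0 -0.7775 0.2 -0.03 0
0 0 0 -0.7775 0.2 -0.03 0' | python3 -m crank
python3 - <<'E'
from h import *
a=snap('scene','s3.png');b=snap('top','t3.png')
c=lambda im,x0,y0:cv2.resize(im[y0:y0+110,x0:x0+100],None,fx=4,fy=4,interpolation=cv2.INTER_CUBIC)
cv2.imwrite('pics/c3.png',np.hstack([c(a,225,95),c(b,180,105)])[:,:,::-1])
s=monitor.state()
rel([.6201,.0235,s['tcp_pos'][2]],2.315,.139);rel([.6201,.0235,.076+.029],2.315,.139)
E
```

```text
t: 4.25
tcp_pos: [0.6211, 0.025, 0.1948]
ee_rot: [0.023, -0.364, 0.929, -0.066]
ft_force: [-1.0, -0.5, -2.7]
grip_width: 0.0083
gripper_force: 39.2
turn [-0.    -0.004  0.001] shift [-0.0005  0.0001 -0.    ] | now [0.6197 0.0231 0.1954] t 4.35 F [-1.8 -0.7 -3.2] w 0.0077 g 39.2
turn [-0.    -0.004  0.001] shift [-0.0009  0.0126  0.0895] | now [0.6197 0.0231 0.1954] t 4.35 F [-1.8 -0.7 -3.2] w 0.0077 g 39.2
```

View pics/c3.png

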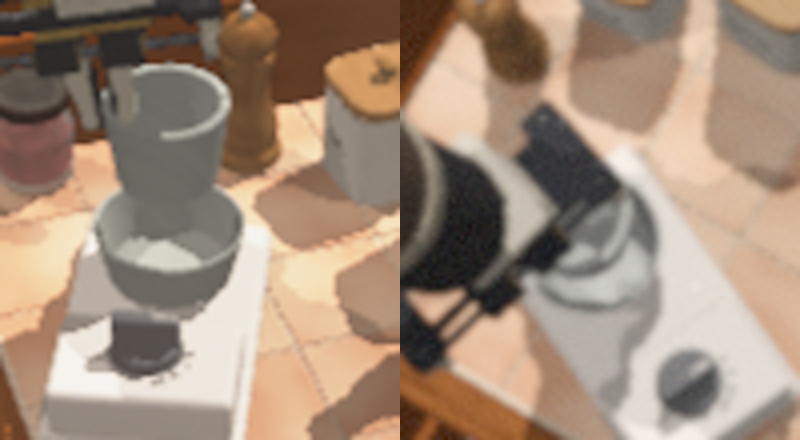

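The middle bowl hangs upright above the main bowl (left half: its foot at crop (165,195) over the opening at (170,225)). I lower it.

In the tool's units: 0.082 m / 0.4 = 0.205, 0.075 m / 0.4 = 0.1875.

```bash
echo '0 0 0 0 0.01 0.075 0
0 0 0 0 0.02 0.1375 0
0 0 0 0 0.0275 0.1875 0
0 0 0 0 0.03 0.205 0
0 0 0 0 0.03 0.205 0' | python3 -m crank
python3 - <<'E'
from h import *
rel([.6201,.0235,.105],2.315,.139)
E
```

```text
t: 4.97
tcp_pos: [0.62, 0.0228, 0.1143]
ee_rot: [0.025, -0.363, 0.929, -0.066]
ft_force: [-0.3, 1.1, -2.4]
grip_width: 0.008
gripper_force: 39.2
turn [-0.001 -0.002 -0.   ] shift [-0.0006  0.0018  0.0092] | now [0.62   0.0228 0.1143] t 4.97 F [-0.3  1.1 -2.4] w 0.008 g 39.2
```

In the tool's units: 0.0075 m / 0.4 = 0.0188, 0.004 m / 0.4 = 0.01.

```bash
echo '0 0 0 0 0.0013 0.01 0
0 0 0 0 0.0025 0.0188 0
0 0 0 0 0.0025 0.0188 0' | python3 -m crank; echo '0 0 0 0 0.0005 0.0038 0
0 0 0 0 0.0008 0.005 0' | python3 -m crank
```

```text
t: 5.35
tcp_pos: [0.6203, 0.0234, 0.1069]
ee_rot: [0.025, -0.363, 0.929, -0.066]
ft_force: [-0.9, -0.4, -3.3]
grip_width: 0.0079
gripper_force: 39.2
t: 5.6
tcp_pos: [0.6207, 0.0236, 0.1052]
ee_rot: [0.025, -0.363, 0.929, -0.066]
ft_force: [0.5, 1.7, -0.3]
grip_width: 0.0079
gripper_force: 39.2
```

Force is starting to rise; a touch lower.

In the tool's units: 0.001 m / 0.4 = 0.0025, 0.0001 m / 0.4 = 0.0003.

```bash
echo '0 0 0 0 0.0003 0.0025 0
0 0 0 0 0.0003 0.0025 0' | python3 -m crank
```

```text
t: 5.85
tcp_pos: [0.6209, 0.0237, 0.105]
ee_rot: [0.026, -0.363, 0.929, -0.066]
ft_force: [-2.7, 2.4, 5.4]
grip_width: 0.0075
gripper_force: 39.2
```

In the tool's units: -0.13 m / 0.4 = -0.325, -0.09 m / 0.4 = -0.225.

```bash
echo '0 0 0 0 0 0 0.012
0 0 0 0 0 0 0.03
0 0 0 0 0 0 0.03
0 0 0 0 0 0 0.03
0 0 0 0 0 0 0.03' | python3 -m crank; echo '0 0 0 0 0 -0.05 0.03
0 0 0 0 0 -0.125 0.03
0 0 0 0 0 -0.225 0.05
0 0 0 0 -0.05 -0.325 0.085
0 0 0 0 -0.05 -0.325 0.085' | python3 -m crank
python3 - <<'E'
from h import *
rel([.347,-.2595,.2],2.315)
rel([.347,-.2595,.2],2.8)
E
```

```text
t: 6.48
tcp_pos: [0.6204, 0.0233, 0.1039]
ee_rot: [0.025, -0.363, 0.929, -0.066]
ft_force: [-0.2, 0.1, 0.1]
grip_width: 0.03
gripper_force: 0.0
t: 7.1
tcp_pos: [0.6238, 0.0225, 0.2395]
ee_rot: [0.029, -0.363, 0.929, -0.066]
ft_force: [0.5, 0.7, -0.5]
grip_width: 0.0544
gripper_force: 0.0
turn [-0.144  0.005 -0.   ] shift [ 0.3949 -0.0143  0.0399] | now [0.6238 0.0225 0.2395] t 7.1 F [ 0.5  0.7 -0.5] w 0.0544 g 0.0
turn [-0.142 -0.03  -0.484] shift [ 0.3949 -0.0143  0.0399] | now [0.6238 0.0225 0.2395] t 7.1 F [ 0.5  0.7 -0.5] w 0.0544 g 0.0
```

In the tool's units: 0.395 m / 0.4 = 0.9875, 0.345 m / 0.4 = 0.8625, -0.144 rad / 2 = -0.072.

```bash
echo '-0.01 0 0 0.125 -0.005 0 0.087
-0.025 0 0 0.275 -0.01 0.025 0.087
-0.04 0.001 0 0.425 -0.015 0.0375 0.087
-0.055 0.0015 0 0.575 -0.02 0.05 0.087
-0.072 0.0025 0 0.725 -0.025 0.075 0.087
-0.072 0.0025 0 0.8625 -0.03 0.0875 0.087
-0.072 0.0025 0 0.9875 -0.035 0.1 0.087
-0.072 0.0025 0 0.9875 -0.035 0.1 0.087' | python3 -m crank
python3 - <<'E'
from h import *
a=snap('scene','s4.png');b=snap('top','t4.png')
c=lambda im,x0,y0,w:cv2.resize(im[y0:y0+150,x0:x0+w],None,fx=3.75,fy=3.75,interpolation=cv2.INTER_CUBIC)
cv2.imwrite('pics/c4.png',np.hstack([c(a,220,120,100),c(b,190,130,110)])[:,:,::-1])
rel([.347,-.2595,.096],2.315)
E
```

```text
t: 8.1
tcp_pos: [0.3413, -0.2609, 0.1972]
ee_rot: [-0.004, -0.362, 0.932, 0.001]
ft_force: [1.0, 0.7, 0.0]
grip_width: 0.0868
gripper_force: 0.0
turn [ 0.004 -0.006 -0.002] shift [-0.0032 -0.0022  0.1019] | now [ 0.3438 -0.2599  0.1979] t 8.2 F [-0.1  0.7 -0. ] w 0.0873 g 0.0
```

View pics/c4.png

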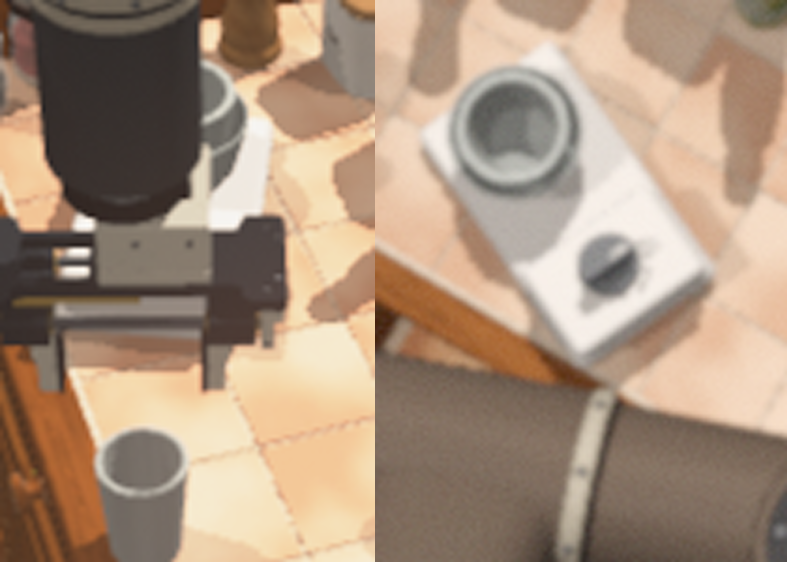

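The right half (top) shows the middle bowl nested, rim centre at crop (515.5,129.5) = picture (227.5,164.5), concentric with the main bowl. The left half shows the open fingers above the small bowl (140,465).

In the tool's units: 0.102 m / 0.4 = 0.255, 0.085 m / 0.4 = 0.2125.

```bash
echo '0 0 0 -0.005 -0.005 0.075 0.088
0 0 0 -0.0075 -0.005 0.15 0.088
0 0 0 -0.0075 -0.005 0.2125 0.088
0 0 0 -0.0075 -0.005 0.255 0.088
0 0 0 -0.0075 -0.005 0.255 0.088' | python3 -m crank
python3 - <<'E'
from h import *
rel([.347,-.2595,.096],2.315); print(onz('top',(227.5,164.5),.097),onz('top',(227.25,165.5),.071))
E
```

```text
t: 8.82
tcp_pos: [0.3471, -0.2583, 0.095]
ee_rot: [-0.005, -0.364, 0.931, 0.001]
ft_force: [0.6, 0.3, -0.3]
grip_width: 0.0878
gripper_force: 0.0
turn [ 0.006 -0.008  0.001] shift [ 0.0009 -0.0008 -0.001 ] | now [ 0.3471 -0.2583  0.095 ] t 8.82 F [ 0.6  0.3 -0.3] w 0.0878 g 0.0
[ 0.64922268 -0.012232    0.097     ] [ 0.65132839 -0.0072321   0.071     ]
```

In the tool's units: -0.16 m / 0.4 = -0.4, -0.15 m / 0.4 = -0.375.

```bash
echo '0 0 0 0 0 0 0.055
0 0 0 0 0 0 0.05
0 0 0 0 0 0 0.05
0 0 0 0 0 0 0.05
0 0 0 0 0 0 0.05' | python3 -m crank 20; echo '0 0 0 0 0 -0.0375 0.05
0 0 0 0 0 -0.125 0.05
0 0 0 0 0 -0.25 0.05
0 0 0 0 0 -0.375 0.05
0 0 0 0 0 -0.4 0.05
0 0 0 0 0 -0.4 0.05' | python3 -m crank
python3 - <<'E'
from h import *
rel([.6508,-.0100,.255],2.315)
E
```

```text
t: 9.45
tcp_pos: [0.3474, -0.2593, 0.0967]
ee_rot: [-0.003, -0.364, 0.932, 0.0]
ft_force: [-0.8, 2.7, 7.0]
grip_width: 0.0631
gripper_force: 20.0
t: 10.2
tcp_pos: [0.348, -0.2589, 0.256]
ee_rot: [-0.003, -0.363, 0.932, 0.001]
ft_force: [0.3, -0.4, -2.9]
grip_width: 0.0629
gripper_force: 20.0
turn [ 0.003 -0.005 -0.001] shift [-0.3913 -0.0218 -0.001 ] | now [ 0.348  -0.2589  0.256 ] t 10.2 F [ 0.3 -0.4 -2.9] w 0.0629 g 20.0
```

In the tool's units: -0.391 m / 0.4 = -0.9775, -0.375 m / 0.4 = -0.9375.

```bash
echo '0 0 0 -0.075 -0.005 0 0.05
0 0 0 -0.2125 -0.0125 0 0.05
0 0 0 -0.3625 -0.02 0 0.05
0 0 0 -0.5125 -0.0275 0 0.05
0 0 0 -0.6625 -0.0375 0 0.05
0 0 0 -0.8125 -0.045 0 0.05
0 0 0 -0.9375 -0.0525 0 0.05
0 0 0 -0.9775 -0.055 0 0.05' | python3 -m crank; echo '0 0 0 0 0 0 0.05
0 0 0 0 0 0 0.05' | python3 -m crank
python3 - <<'E'
from h import *
a=snap('scene','s5.png')
cv2.imwrite('pics/c5.png',cv2.resize(a[60:200,200:340],None,fx=4.25,fy=4.25,interpolation=cv2.INTER_CUBIC)[:,:,::-1])
s=monitor.state()['tcp_pos']; rel([.6508,-.0100,.131],2.315)
t=np.linspace(0,2*np.pi,90)
for r,z in((.0325,s[2]-.007),(.0255,s[2]-.096)):
    u=(np.array([proj('scene',[s[0]+r*np.cos(k),s[1]+r*np.sin(k),z]) for k in t])-[200,60])*4.25; print(u.min(0).round(),u.max(0).round())
u=(np.array([proj('scene',[.6508+.048*np.cos(k),-.01+.048*np.sin(k),.097]) for k in t])-[200,60])*4.25; print(u.min(0).round(),u.max(0).round())
E
```

```text
t: 11.2
tcp_pos: [0.6515, -0.0085, 0.2497]
ee_rot: [-0.006, -0.364, 0.931, 0.001]
ft_force: [-0.7, -1.4, -1.5]
grip_width: 0.0634
gripper_force: 20.0
t: 11.45
tcp_pos: [0.6496, -0.0111, 0.2528]
ee_rot: [-0.004, -0.363, 0.932, 0.001]
ft_force: [-0.7, -0.7, -1.0]
grip_width: 0.063
gripper_force: 20.0
turn [ 0.004 -0.007 -0.001] shift [-0.0025 -0.0002  0.1224] | now [ 0.6498 -0.0113  0.2534] t 11.5 F [ 0.4  0.5 -0.7] w 0.0628 g 20.0
[232. 157.] [328. 212.]
[246. 271.] [319. 314.]
[218. 319.] [351. 402.]
```

View pics/c5.png

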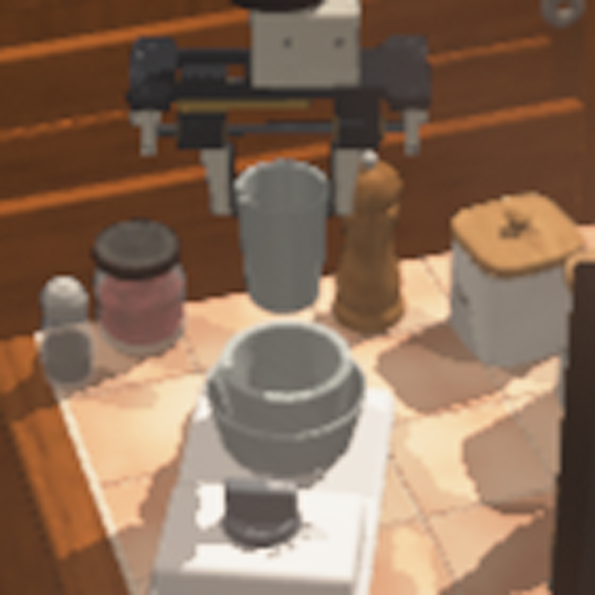

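The small bowl hangs upright (foot at crop x 244–320, bottom 312; predicted 246–319, 314) over the nested middle bowl (rim x 217–353, y 322–405; predicted 218–351, 319–402), so they are aligned. I lower it.

In the tool's units: 0.112 m / 0.4 = 0.28, 0.105 m / 0.4 = 0.2625.

```bash
echo '0 0 0 -0.005 0 0.0625 0.05
0 0 0 -0.005 0 0.15 0.05
0 0 0 -0.005 0 0.2125 0.05
0 0 0 -0.005 0 0.2625 0.05
0 0 0 -0.005 0 0.28 0.05
0 0 0 -0.005 0 0.28 0.05' | python3 -m crank; echo '0 0 0 0 0 0.01 0.05
0 0 0 0 0 0.02 0.05
0 0 0 0 0 0.02 0.05' | python3 -m crank
```

```text
t: 12.25
tcp_pos: [0.6513, -0.0097, 0.1422]
ee_rot: [-0.003, -0.363, 0.932, 0.0]
ft_force: [0.2, 0.9, -1.8]
grip_width: 0.0631
gripper_force: 20.0
t: 12.62
tcp_pos: [0.6513, -0.0092, 0.1336]
ee_rot: [-0.004, -0.363, 0.932, 0.001]
ft_force: [-0.9, -0.4, -1.2]
grip_width: 0.0634
gripper_force: 20.0
```

In the tool's units: 0.002 m / 0.4 = 0.005, 0.001 m / 0.4 = 0.0025.

```bash
echo '0 0 0 0 0 0.0025 0.05
0 0 0 0 0 0.005 0.05' | python3 -m crank;echo '0 0 0 0 0 0.0025 0.05
0 0 0 0 0 0.0025 0.05' | python3 -m crank
```

```text
t: 12.88
tcp_pos: [0.6515, -0.0092, 0.1318]
ee_rot: [-0.003, -0.364, 0.932, 0.001]
ft_force: [0.1, -0.3, -2.2]
grip_width: 0.0627
gripper_force: 20.0
t: 13.12
tcp_pos: [0.6516, -0.0091, 0.1309]
ee_rot: [-0.003, -0.364, 0.932, 0.001]
ft_force: [-0.2, 0.1, -0.5]
grip_width: 0.0633
gripper_force: 20.0
```

In the tool's units: 0.001 m / 0.4 = 0.0025.

```bash
echo '0 0 0 0 0 0.0025 0.05
0 0 0 0 0 0.0025 0.05' | python3 -m crank;echo '0 0 0 0 0 0.0025 0.05
0 0 0 0 0 0.0025 0.05' | python3 -m crank
```

```text
t: 13.38
tcp_pos: [0.6519, -0.0089, 0.1308]
ee_rot: [-0.003, -0.364, 0.932, 0.0]
ft_force: [-1.9, 1.5, 4.6]
grip_width: 0.063
gripper_force: 20.0
t: 13.62
tcp_pos: [0.6521, -0.0088, 0.1307]
ee_rot: [-0.002, -0.364, 0.931, 0.0]
ft_force: [-3.8, 2.8, 10.1]
grip_width: 0.0634
gripper_force: 20.0
```

In the tool's units: -0.001 m / 0.4 = -0.0025.

```bash
echo '0 0 0 0 0 -0.0025 0.066
0 0 0 0 0 -0.0025 0.085
0 0 0 0 0 -0.0025 0.085
0 0 0 0 0 -0.0025 0.085
0 0 0 0 0 -0.0025 0.085' | python3 -m crank; echo '0 0 0 0 0 -0.05 0.085
0 0 0 0 0 -0.125 0.085
0 0 0 0 0 -0.2 0.085
0 0 0 0 0 -0.2 0.085' | python3 -m crank
python3 - <<'E'
from h import *
# processor yaw from main->dial, two measures
m=np.array([.6515,-.009]); d=np.array([.536,-.093]); v=m-d; print(np.hypot(*v), 'heading of +y', np.arctan2(v[1],v[0]))
rel([.5385,-.0912,.16],np.arctan2(v[1],v[0])); rel([.5385,-.0912,.16],np.arctan2(v[1],v[0])+np.pi)
E
```

```text
t: 14.25
tcp_pos: [0.6514, -0.0093, 0.1296]
ee_rot: [-0.003, -0.363, 0.932, 0.001]
ft_force: [0.8, 0.1, 0.4]
grip_width: 0.0847
gripper_force: 0.0
t: 14.75
tcp_pos: [0.6534, -0.009, 0.2127]
ee_rot: [-0.001, -0.364, 0.932, -0.0]
ft_force: [-0.5, 0.1, 0.6]
grip_width: 0.0848
gripper_force: 0.0
0.1428154403417221 heading of +y 0.6287962864154333
turn [-1.000e-03 -2.000e-03  1.686e+00] shift [0.1401 0.0173 0.053 ] | now [ 0.6534 -0.009   0.2127] t 14.75 F [-0.5  0.1  0.6] w 0.0848 g 0.0
turn [ 2.000e-03 -1.000e-03 -1.455e+00] shift [0.1401 0.0173 0.053 ] | now [ 0.6534 -0.009   0.2127] t 14.75 F [-0.5  0.1  0.6] w 0.0848 g 0.0
```

Run:
```python
from h import *
t=np.linspace(0,2*np.pi,90)
def ext(n,X): u=np.array([proj(n,x) for x in X]); return np.r_[u.min(0),u.max(0)].round(1)
m=np.array([.6515,-.009])
for yaw in(.60,.63,.66):
  for c in (m-.14*np.array([np.cos(yaw),np.sin(yaw)]),):
    X=[[c[0]+.026*np.cos(k),c[1]+.026*np.sin(k),z] for k in t for z in(.062,.072)]
    b=np.array([np.sin(yaw),-np.cos(yaw)]); s=np.array([np.cos(yaw),np.sin(yaw)])
    B=[[*(c+.025*i*b+.007*j*s),.096] for i in(-1,1) for j in(-1,1)]
    print(yaw,c.round(4)); 
    for n in('scene','top'): print('  ',n,'disc',ext(n,X),'bar',[proj(n,x).round(1).tolist() for x in B],'all',ext(n,X+B))
im=cv2.imread('pics/s5.png')[160:205,230:300]; im2=cv2.imread('pics/t4.png')[178:223,220:290]
cv2.imwrite('pics/c6.png',np.vstack([cv2.resize(i,None,fx=6.5,fy=6.5,interpolation=cv2.INTER_CUBIC) for i in(im,im2)]))
```

```text
0.6 [ 0.536 -0.088]
   scene disc [250.9 174.9 268.9 189.4] bar [[250.6, 175.4], [251.4, 172.2], [267.9, 176.8], [268.6, 173.6]] all [250.6 172.2 268.9 189.4]
   top disc [243.5 193.2 260.  209.6] bar [[245.4, 206.7], [243.0, 203.0], [258.7, 197.8], [256.3, 194.2]] all [243.  193.2 260.  209.6]
0.63 [ 0.5384 -0.0915]
   scene disc [252.3 175.  270.3 189.5] bar [[252.1, 175.7], [252.7, 172.5], [269.4, 176.8], [270.0, 173.6]] all [252.1 172.5 270.3 189.5]
   top disc [244.6 192.4 261.  208.9] bar [[246.7, 206.1], [244.2, 202.5], [259.8, 196.8], [257.2, 193.2]] all [244.2 192.4 261.  208.9]
0.66 [ 0.5409 -0.0948]
   scene disc [253.7 175.  271.8 189.6] bar [[253.5, 175.9], [254.1, 172.7], [271.0, 176.7], [271.4, 173.5]] all [253.5 172.7 271.8 189.6]
   top disc [245.6 191.7 262.1 208.1] bar [[248.0, 205.4], [245.3, 201.9], [260.7, 195.8], [258.1, 192.3]] all [245.3 191.7 262.1 208.1]
```

View pics/c6.png

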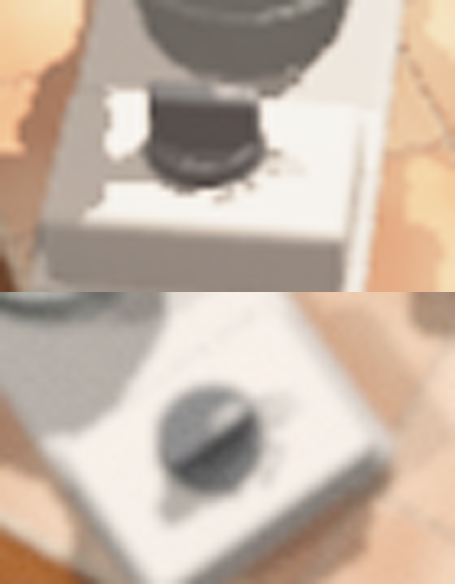

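Scene: the dial's disc spans x 252.3–270.9, bottom at 188.9; top: x 244.2–260.3, y 192.2–208.8. Both match the prediction for the dial at (0.538, −0.091), processor +y heading 0.63, with the pointer along +x.

The manual's scale: shifts go in shares of 0.4 m and turns go in shares of 2 rad. Converting my numbers, 0.14 m / 0.4 = 0.35, 0.05 m / 0.4 = 0.125, -1.454 rad / 2 = -0.727.

```bash
echo '0 0 -0.09 0.05 0.005 0 0.05
0 0 -0.18 0.1 0.01 0 0.05
0 0 -0.27 0.15 0.015 0 0.05
0 0 -0.36 0.2 0.02 0.025 0.05
0 0 -0.455 0.25 0.03 0.05 0.05
0 0 -0.545 0.3 0.0375 0.075 0.05
0 0 -0.635 0.35 0.0433 0.1 0.05
0 0 -0.727 0.35 0.0433 0.125 0.05' | python3 -m crank; echo '0 0 0 0 0 0 0.05
0 0 0 0 0 0 0.05
0 0 0 0 0 0 0.05' | python3 -m crank
python3 - <<'E'
from h import *
rel([.538,-.091,.103],.63+np.pi); print(monitor.state()['joints'].round(2))
E
```

```text
t: 15.75
tcp_pos: [0.5353, -0.092, 0.1598]
ee_rot: [0.002, 0.892, -0.452, -0.003]
ft_force: [0.8, 0.8, 0.5]
grip_width: 0.0497
gripper_force: 0.0
t: 16.12
tcp_pos: [0.5372, -0.0911, 0.1608]
ee_rot: [0.002, 0.89, -0.455, -0.002]
ft_force: [0.3, -0.2, 0.9]
grip_width: 0.0498
gripper_force: 0.0
turn [ 0.006  0.003 -0.005] shift [ 0.0005 -0.001   0.0578] | now [ 0.5372 -0.0911  0.1608] t 16.12 F [ 0.3 -0.2  0.9] w 0.0498 g 0.0
[ 0.19  0.23 -0.4   0.   -0.95  0.43]
```

In the tool's units: 0.057 m / 0.4 = 0.1425, 0.04 m / 0.4 = 0.1.

```bash
echo '0 0 0 0 0 0.05 0.05
0 0 0 0 -0.0025 0.1 0.05
0 0 0 0 -0.0025 0.1425 0.05
0 0 0 0 -0.0025 0.1425 0.05' | python3 -m crank; echo '0 0 0 0 0 0 0
0 0 0 0 0 0 0
0 0 0 0 0 0 0
0 0 0 0 0 0 0
0 0 0 0 0 0 0
0 0 0 0 0 0 0' | python3 -m crank 30
python3 - <<'E'
from h import *
rel([.538,-.091,.103],.63+np.pi); print(monitor.state()['joints'].round(2),monitor.state()['torque'].round(2))
E
```

```text
t: 16.62
tcp_pos: [0.5367, -0.0908, 0.1027]
ee_rot: [0.003, 0.89, -0.455, -0.004]
ft_force: [0.2, 0.1, 0.7]
grip_width: 0.05
gripper_force: 0.0
t: 17.38
tcp_pos: [0.5408, -0.0886, 0.1043]
ee_rot: [-0.001, 0.891, -0.454, -0.0]
ft_force: [9.0, 10.3, -6.1]
grip_width: 0.0136
gripper_force: 30.0
turn [-0.001  0.001 -0.002] shift [0.0003 0.0037 0.0013] | now [ 0.5408 -0.0886  0.1043] t 17.38 F [ 9.  10.3 -6.1] w 0.0136 g 30.0
[ 0.19  0.3  -0.46 -0.   -0.82  0.43] [ 3.74 -2.76 -0.02]
```

```bash
echo '0 0 0 0 -0.0113 0 0
0 0 0 0 -0.0113 0 0' | python3 -m crank; echo '0 0 0.06 0 0 0 0
0 0 0.14 0 0 0 0
0 0 0.22 0 0 0 0
0 0 0.3 0 0 0 0
0 0 0.38 0 0 0 0
0 0 0.46 0 0 0 0
0 0 0.54 0 0 0 0
0 0 0.605 0 0 0 0' | python3 -m crank; echo '0 0 0 0 0 0 0
0 0 0 0 0 0 0' | python3 -m crank
python3 - <<'E'
from h import *
rel([.5408,-.0886,.104],.63+np.pi-1.21); print(monitor.state()['torque'].round(2))
a=snap('scene','s7.png');b=snap('top','t7.png')
cv2.imwrite('pics/c7.png',np.hstack([cv2.resize(i,None,fx=4,fy=4,interpolation=cv2.INTER_CUBIC) for i in(a[110:210,220:320],b[140:240,200:300])])[:,:,::-1])
E
```

```text
t: 17.62
tcp_pos: [0.5411, -0.0882, 0.1042]
ee_rot: [0.002, 0.891, -0.454, -0.003]
ft_force: [-1.0, 0.2, 4.2]
grip_width: 0.0137
gripper_force: 30.0
t: 18.62
tcp_pos: [0.5404, -0.0882, 0.1042]
ee_rot: [-0.004, -0.472, 0.882, 0.001]
ft_force: [-3.9, 2.4, 6.5]
grip_width: 0.0137
gripper_force: 30.0
t: 18.88
tcp_pos: [0.5404, -0.0882, 0.1042]
ee_rot: [-0.004, -0.474, 0.88, 0.001]
ft_force: [-2.8, 1.8, 7.1]
grip_width: 0.0138
gripper_force: 30.0
turn [ 0.005 -0.005 -0.003] shift [ 0.0001 -0.0006  0.0001] | now [ 0.5404 -0.0882  0.1042] t 18.88 F [-2.8  1.8  7.1] w 0.0138 g 30.0
[0.84 1.27 0.15]
```

View pics/c7.png

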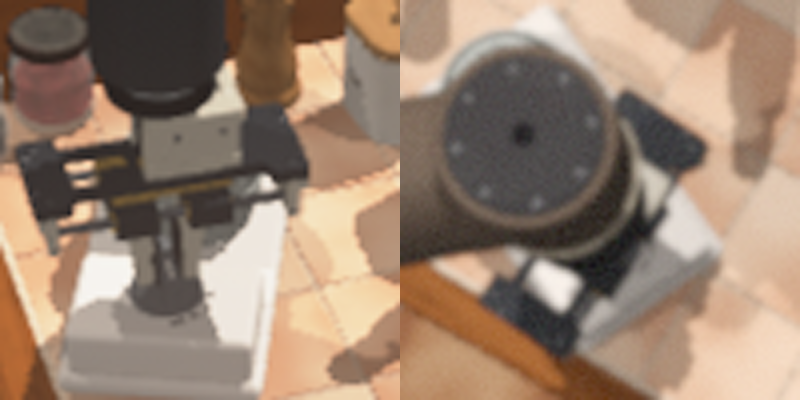

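The picture shows both fingers on the dial's bar (crop 165,260) at right angles to the rest pose. The tool turned 1.21 rad and the torque of 0.15 N m fits the third position. I hold it there.

```bash
for i in 1 2 3 4; do echo '0 0 0 0 0 0 0
0 0 0 0 0 0 0
0 0 0 0 0 0 0
0 0 0 0 0 0 0
0 0 0 0 0 0 0
0 0 0 0 0 0 0
0 0 0 0 0 0 0
0 0 0 0 0 0 0' | python3 -m crank | tail -n 3; done
python3 - <<'E'
from h import *
rel([.5408,-.0886,.104],.63+np.pi-1.21); print(monitor.state()['torque'].round(2), ticket.sign_off())
E
```

```text
ft_force: [-4.6, 2.0, 6.6]
grip_width: 0.0138
gripper_force: 30.0
ft_force: [-4.4, 1.6, 6.4]
grip_width: 0.0136
gripper_force: 30.0
ft_force: [-3.7, 1.5, 6.9]
grip_width: 0.0138
gripper_force: 30.0
ft_force: [-3.8, 1.6, 6.4]
grip_width: 0.0138
gripper_force: 30.0
turn [ 0.005 -0.005 -0.003] shift [ 0.0001 -0.0006  0.0002] | now [ 0.5404 -0.0882  0.1042] t 22.98 F [-3.8  1.6  6.4] w 0.0138 g 30.0
the job is handed in; nothing more can be done
[0.81 1.29 0.12] None
```

I nested both bowls, held the dial at its third position (tool turned about 1.21 rad) for over four seconds, and handed the job in at about 23 s still holding it; the sign-off returned no verdict, and I didn't recheck the small bowl by camera after letting it go.

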